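# Put the pan on the hotplate and turn its handle in

## Task

Take the small long-handled pan from the cork mat and set it down gently on the smaller of the two front plates of the hotplate, with its handle sticking out over the hotplate's front edge (the edge with the knobs), and let go. Then take the handle again and, keeping the pan standing on its plate, swing the handle inward, past the empty large front plate, until its end lies over the middle of the hotplate, where nobody can catch it, and let go. The pan must not touch the two pots at the back, and pots and multimeter must stay where they are.

Things in the scene. Friction and masses are not known exactly. Their poses are not given: they have to be found in the camera images.
- pan_center (a point): The small steel pan: an open round bowl, outside diameter 100 mm at the rim (about 88 mm at the foot), 55 mm high, wall 3 mm, loose, 0.25 to 0.4 kg, with one long straight level handle. This point is on the bowl's axis, half-way up (27.5 mm above its foot). Its z axis points up; its NEGATIVE x axis points along the handle, away from the bowl.
- pan_handle (a point): Middle of the pan's black handle grip, 113 mm out from the bowl's axis and 46 mm above the pan's foot. The grip is a level bar 16 mm wide and 13 mm thick, from 66 mm to 160 mm out from the bowl's axis; a thin steel stalk joins it to the bowl. The same axes as pan_center.
- pan_handle_end (a point): Outer end of the pan's handle, 160 mm out from the bowl's axis and 46 mm above the pan's foot.
- small_plate_top (a point): Centre of the top face of the smaller front plate of the hotplate: a round flat dark cast plate, 112 mm in diameter, 6 mm proud of the hotplate's steel top, fixed. It is the left or the right front plate, from run to run. z up, x as hotplate_middle.
- large_plate_top (a point): Centre of the top face of the larger front plate, 156 mm in diameter, beside the small one (200 mm between centres), empty, 6 mm proud, fixed.
- hotplate_middle (a point): Centre of the hotplate's steel top, 60 mm above the bench: a fixed bench hotplate 400 mm deep (its x) by 400 mm wide (its y), with four round plates whose centres lie 95 mm from this point along its x and 100 mm along its y: front plates at -x, back plates (with a pot each) at +x. Its front edge, with four small control knobs on the upright face, lies 200 mm from this point along its -x axis, which points roughly towards the robot.
- deep_pot_center (a point): Deep aluminium pot with a lid and a black lid knob, 128 mm in diameter, 120 mm high over the knob, two wire loop handles that stand 26 mm out from it; loose, on a back plate. This point is on its axis, 45 mm above its foot.
- low_pot_center (a point): Low open steel pot, 134 mm in diameter, 55 mm high, two wire loop handles that stand 26 mm out from it; loose, on the other back plate. This point is on its axis, half-way up.
- meter_center (a point): Handheld multimeter lying on the bench on one side of the hotplate, 150 x 74 x 35 mm, loose. This point is its centre.
- cork_mat: Round cork mat, 130 mm in diameter, 10 mm thick, fixed on the bench to the left or right of the hotplate, with the pan on it. Origin at the centre of its underside.
- pan: The same pan; origin at the centre of its foot, axes as pan_center.
- deep_pot: The deep lidded pot; origin at the centre of its foot.
- low_pot: The low open pot; origin at the centre of its foot.
- small_plate: The smaller front plate; origin at the centre of its underside, 6 mm below its top.
- hotplate: The hotplate; origin under its centre, on the bench.
Mind the look-alikes: they are no part of the job. What is shaped like the pan but red or yellow is not meant.

How it is judged:
On the way, in this order (a step that is already met when the one before it is completed fails the run):
1. the pan stands flat on the small front plate (centre within 20 mm) with its handle end out past the hotplate's front edge, at rest and let go (horizontal distance between pan_center and small_plate_top below 0.02 m and z of pan in the frame of small_plate_top between -0.004 and 0.004 m and angle between pan's own z axis and vertical below 0.06 rad and x of pan_handle_end in the frame of hotplate_middle below -0.2 m and linear speed of pan below 0.02 m/s and contact force between each of the arm, the fingers and pan below 0.3 N), for 0.2 s.
2. the handle swings past the large front plate (its end within 80 mm of that plate's centre, seen from above) while the pan stands on the small plate (horizontal distance between pan_handle_end and large_plate_top below 0.08 m and horizontal distance between pan_center and small_plate_top below 0.03 m and z of pan in the frame of small_plate_top between -0.004 and 0.006 m and angle between pan's own z axis and vertical below 0.1 rad).
At the end, for the whole second after the job is handed in: The pan stands flat and at rest on the small front plate, its axis within 20 mm of the plate's centre, with the end of its handle within 55 mm (seen from above) of the middle of the hotplate; both pots are within 10 mm and the multimeter within 15 mm of where they were (horizontal distance between pan_center and small_plate_top below 0.02 m and z of pan in the frame of small_plate_top between -0.004 and 0.004 m and angle between pan's own z axis and vertical below 0.06 rad and horizontal distance between pan_handle_end and hotplate_middle below 0.055 m and linear speed of pan below 0.02 m/s and distance of each of deep_pot_center, low_pot_center from where it was at the start of the episode below 0.01 m and distance of meter_center from where it was at the start of the episode below 0.015 m); the robot touches nothing.
It fails at once if the pan touches one of the pots (contact force between pan and deep_pot above 0.5 N or contact force between pan and low_pot above 0.5 N).
It fails at once if a pot is shifted by more than 10 mm or the multimeter by more than 15 mm (distance of any of deep_pot_center, low_pot_center from where it was at the start of the episode above 0.01 m or distance of meter_center from where it was at the start of the episode above 0.015 m).
It fails at once if the pan is slammed or pressed on the hotplate (more than 40 N) (contact force between pan and small_plate above 40 N or contact force between pan and hotplate above 40 N).
It fails at once if the pan is dropped: it falls out of the hand from more than about 15 mm above the small plate (height (world z) of pan above 0.082 m and linear speed of pan above 0.1 m/s and contact force between each of the fingers, the arm and pan below 0.1 N).
It also fails if it takes over 64 s, if anything falls off the work surface, if the arm or the gripper's body presses on something with over 40 N, if the wrist force passes 120 N, or if a joint passes its speed limit or range.

## Robot

A 7-joint arm with a two-finger parallel gripper is mounted at the origin on the work surface. World frame = base frame: x ahead of the robot, y to its left, z up, the work surface at z = 0. Lengths are in m, angles in rad, forces in N, time in s.
With the tool pointing down it reaches from about 0.4 to 0.875 m from the base axis. Payload 19.3 kg.
Tool frame: the origin (TCP) lies at the very end of the fingers, on their centre line; the grasp point (between the pads) lies 19 mm behind it; z points along the fingers, y is the direction in which the jaws open and shut (so a half turn about z gives the same grasp; the last joint's range is limited). The gripper opens to 85 mm and grips with 20 to 120 N. Pads are 22 mm wide; open, the fingers measure 114 mm over their backs; the gripper's body (76 mm by 85 mm) begins 54 mm behind the grasp point. The pads swing forward as they close: fully open they stand 13 mm farther back than shut.
Start: joints at [-1.288, 0.521, -0.036, 1.599, 0.021, 1.021, -0.113], TCP at [0.216, 0.586, 0.231] pointing down, gripper open.
Joint ranges: [-2.91, 2.91], [-0.3, 2.13], [-1.5, 1.42], [0.17, 2.43], [-1.26, 4.41], [0.16, 1.93], [-2.52, 2.52]. Speed limits (rad/s): [1.89, 1.89, 2.39, 2.39, 3.01, 3.01, 3.01].

## Interface

Orientations are given as [roll, pitch, yaw] about the fixed x, y, z axes, in that order (R = Rz(yaw) Ry(pitch) Rx(roll)).
In Python, from workcell import bot, vision, job_done gives the robot as it stands.
- The arm moves only by the tool arm_command, never from a script. Its arguments are lists of equal length, an entry for each row: "gripper": the finger opening in cm, from 0 to 8.54; "slide": the shift along the tool's x, y, z in cm, a list of three; "turn": the turn, a rotation vector about the tool's x, y, z in degrees, a list of three. A call has 1 to 5 rows; each row is the pose to reach, as a shift and turn from the pose commanded when the call began, along the tool's axes at that moment; what a row does not reach only later rows make up. A row lasts 1/8 s, in which the tool goes at most 62.5 mm and 10.7 degrees, less where a joint would pass 70% of its speed; a pose out of reach is approached as far as the arm can. A call with a gripper value outside its range is refused whole. The fingers move at their own pace and stop on an object; "force" is the grip in N (left out, the last holds). Time passes only in rows, so rows that repeat a pose let the fingers close. It gives the time, the measured TCP pose, the force and the opening at its end, in the units of the state.
- bot.observe(): the state, without advancing time (a new reading comes with each control period).
- vision.grab_frame(name): name is "scene" or "side" or "wrist"; returns the picture (480x640x3 uint8, blue, green, red); there is no depth.
- vision.camera_model(name): a dict with "mtx" (3x3 intrinsics, pixels), "T" (4x4, takes a point from camera to world coordinates). Camera axes: x right, y down, z forward; pixel columns grow to the right and rows downward; lengths in m; the calibration is good to about 2 mm. A picture is of the moment at which its call begins: read the wrist's pose just before it. camera_model takes no time and is no camera call; for the wrist camera it gives the pose at the moment of the call.
- job_done(): hands the job in, once; it reports no verdict.
The state is a dict: "clock": time; "qpos": joint angles; "qd": joint speeds; "joint_efforts": joint torques, N m; "position": TCP position; "tool_rot": TCP orientation; "force": force on the tool from outside, world axes, zero at the start; "moment": the same for the moment, N m; "grip_width": finger opening in m.
Only numpy, scipy, OpenCV 4.12 (cv2) and the standard library are available. Lean on these libraries where they do the work, as an engineer would, in place of code of your own. Each camera call takes 0.05 s, during which the arm holds its last target. There are 200 camera calls.

## Working session

There is one attempt and no reset: what is moved stays moved. The work goes in short steps, Python scripts to look and compute and a tool call to move; the robot and the scene stay as the last step left them, time stands still between calls to the robot, and variables do not carry over. Pictures are saved under pics/ and viewed, about 8 in all and at most 12, crops included, and the job is handed in when it is done.

Besides the shell and the picture viewer there is one more tool, called after "Call:" by a JSON object that holds its "fn" and its "kwargs". arm_command: Moves the arm, as the interface text tells. Its arguments: {"type":"object","properties":{"gripper":{"type":"array","items":{"type":"number"}},"slide":{"type":"array","items":{"type":"array","items":{"type":"number"}}},"turn":{"type":"array","items":{"type":"array","items":{"type":"number"}}},"force":{"type":"number"}},"required":["gripper","slide","turn"]}

```bash
mkdir -p pics
python3 - <<'E'
from workcell import bot, vision
import cv2,numpy as np
print(bot.observe())
for n in ("scene","side"):
    im=vision.grab_frame(n); cv2.imwrite(f"pics/{n}0.png",im)
    m=vision.camera_model(n); print(n,np.round(m["mtx"],1).tolist(),np.round(m["T"],3).tolist())
E
```

```text
{'clock': 0.0, 'qpos': array([-1.28818339,  0.52201354, -0.03632084,  1.59998113,  0.02123914,
        1.02111807, -0.11281224]), 'qd': array([ 1.52688096e-03,  5.37505675e-04,  1.64804735e-05,  1.79782880e-03,
       -5.36947111e-04,  1.02941685e-03,  9.60698939e-04]), 'joint_efforts': array([ 1.69675608e-03, -9.27095819e+01,  1.98134176e+00, -3.69933379e+01,
        1.80371047e-02,  8.13632912e-03, -3.77729089e-05]), 'position': array([0.21589581, 0.5861748 , 0.23073574]), 'tool_rot': array([-3.14046447e+00,  1.17700003e-04,  2.78877185e+00]), 'force': array([-0.03673815, -0.62014103,  1.04410996]), 'moment': array([-0.00068153, -0.05048118, -0.00457548]), 'grip_width': 0.0857542183396542}
scene [[444.8, 0.0, 317.4], [0.0, 444.8, 234.6], [0.0, 0.0, 1.0]] [[-0.465, 0.682, -0.564, 1.243], [0.885, 0.352, -0.305, 0.452], [-0.009, -0.641, -0.767, 1.082], [0.0, 0.0, 0.0, 1.0]]
side [[503.1, 0.0, 313.2], [0.0, 503.1, 245.9], [0.0, 0.0, 1.0]] [[0.999, -0.019, 0.04, 0.445], [-0.041, -0.745, 0.666, -0.741], [0.018, -0.667, -0.745, 0.977], [0.0, 0.0, 0.0, 1.0]]
```

View pics/scene0.png

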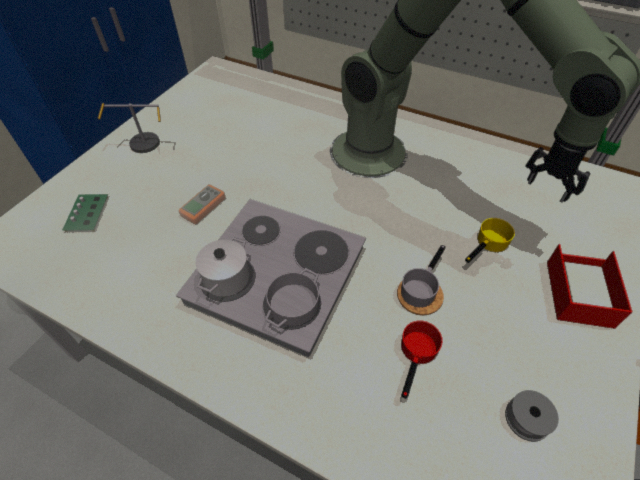

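View pics/side0.png

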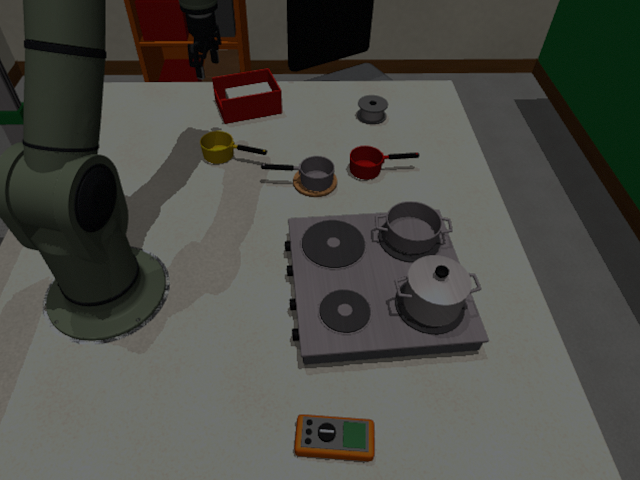

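The candidates are steel-grey on cork (side 317,172; scene 420,288), yellow (side 217,147) and red (side 366,162). The grey one is meant, because it stands on the cork mat and isn't red or yellow. The small plate is the one at side (345,311), scene (261,230). I'll measure it and confirm in a crop.

```bash
cat > h.py <<'E'
import cv2,numpy as np
from workcell import bot, vision
def cast(cam,px,z):
    m=vision.camera_model(cam) if isinstance(cam,str) else cam
    px=np.atleast_2d(np.asarray(px,float))
    d=np.c_[px,np.ones(len(px))]@np.linalg.inv(m["mtx"]).T@m["T"][:3,:3].T
    o=m["T"][:3,3]; return o+d*((z-o[2])/d[:,2])[:,None]
def proj(cam,P):
    m=vision.camera_model(cam) if isinstance(cam,str) else cam
    p=(np.atleast_2d(P)-m["T"][:3,3])@m["T"][:3,:3]@m["mtx"].T
    return p[:,:2]/p[:,2:]
def circ(p):
    A=np.c_[2*p[:,:2],np.ones(len(p))]; s=np.linalg.lstsq(A,(p[:,:2]**2).sum(1),rcond=None)[0]
    return s[:2],np.sqrt(s[2]+s[0]**2+s[1]**2)
E
python3 - <<'E'
from h import *
for n,seeds in (("side",{"small":(345,300),"large":(320,243)}),("scene",{"small":(252,232),"large":(310,250)})):
    g=cv2.medianBlur(cv2.cvtColor(cv2.imread(f"pics/{n}0.png"),cv2.COLOR_BGR2GRAY),3)
    for k,s in seeds.items():
        steel={"side":(300,345),"scene":(285,215)}[n]
        print(n,k,g[s[1],s[0]],end=' ')
        # threshold between plate and steel
        v=int(np.median(g[s[1]-2:s[1]+3,s[0]-2:s[0]+3])); 
        mask=((g<v+9)).astype(np.uint8); mask=cv2.morphologyEx(mask,cv2.MORPH_OPEN,np.ones((3,3)))
        _,lab=cv2.connectedComponents(mask); c=(lab==lab[s[1],s[0]]).astype(np.uint8)
        cs,_=cv2.findContours(c,cv2.RETR_EXTERNAL,cv2.CHAIN_APPROX_NONE); q=max(cs,key=len)[:,0]
        P=cast(n,q,.066); print(q.min(0),q.max(0),*[np.round(a,4) for a in circ(P)])
# handle tip / mat
for n,t in (("side",(262,166)),("scene",(443,247))): print(n,"tip",cast(n,t,.056).round(4))
for n in ("side","scene"):
    im=cv2.imread(f"pics/{n}0.png"); h=cv2.cvtColor(im,cv2.COLOR_BGR2HSV)
    b={"side":(290,150,340,200),"scene":(390,260,450,320)}[n]
    m=np.zeros(im.shape[:2],np.uint8); r=cv2.inRange(h,(5,100,60),(20,255,255)); m[b[1]:b[3],b[0]:b[2]]=r[b[1]:b[3],b[0]:b[2]]
    q=np.argwhere(m)[:,::-1]; hull=cv2.convexHull(q.astype(np.int32))[:,0]; print(n,"mat",circ(cast(n,hull,.01)))
a=cv2.resize(cv2.imread("pics/side0.png")[140:360,240:490],None,fx=1.6*2,fy=2*1.6)[:,:800]
a=cv2.resize(cv2.imread("pics/side0.png")[145:215,250:350],(400,280),interpolation=cv2.INTER_CUBIC)
b=cv2.resize(cv2.imread("pics/side0.png")[200:370,275:495],(774,598-290),interpolation=cv2.INTER_CUBIC)
c=cv2.resize(cv2.imread("pics/scene0.png")[235:325,385:465],(374,280),interpolation=cv2.INTER_CUBIC)
o=np.vstack([np.hstack([a,c]),b]); cv2.imwrite("pics/c1.png",cv2.convertScaleAbs(o,alpha=1.6))
E
```

```text
side small 35 [320 290] [369 332] [ 0.5545 -0.1162] 0.0545
side large 36 [302 221] [363 267] [0.5424 0.0829] 0.0762
scene small 68 [243 217] [278 244] [ 0.5576 -0.1127] 0.0533
scene large 66 [295 231] [347 272] [0.5448 0.0859] 0.075
side tip [[0.361  0.3933 0.056 ]]
scene tip [[0.3613 0.3931 0.056 ]]
side mat (array([0.51160441, 0.38160805]), np.float64(0.06344459978697126))
scene mat (array([0.51624931, 0.38405511]), np.float64(0.06365901716907865))
```

View pics/c1.png

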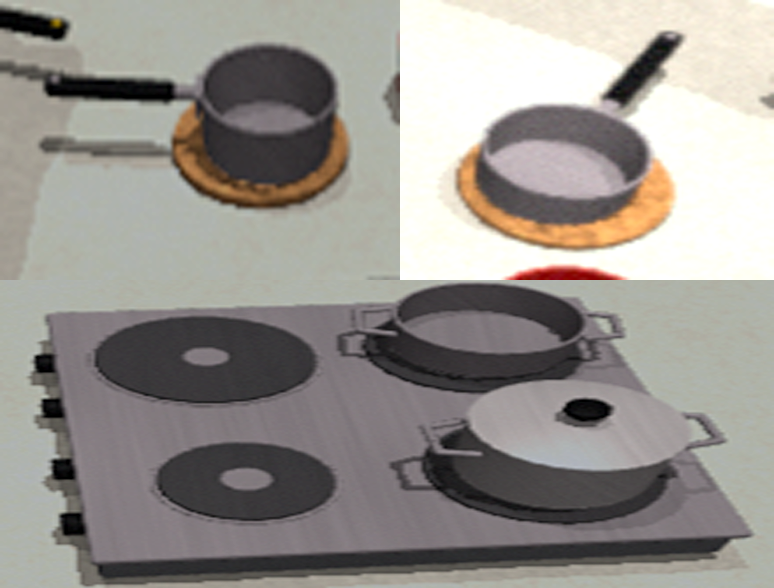

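The crop shows the grey pan on cork, with its handle end at about side (261,166). The large plate is upper-left and the small plate lower-left at about side (345,311), with one deep-pot loop pointing towards the front.

```bash
cat >> h.py <<'E'
def go(p,yawdeg):
    s=bot.observe(); y=s["tool_rot"][2]; d=np.asarray(p)-s["position"]
    t=np.array([np.cos(y)*d[0]+np.sin(y)*d[1],np.sin(y)*d[0]-np.cos(y)*d[1],-d[2]])
    dy=(yawdeg-np.degrees(y)+180)%360-180
    print("slide cm",(t*100).round(2),"turn z",round(-dy,2),"| pos",s["position"].round(4),"yaw",np.degrees(y).round(2),"rp",s["tool_rot"][:2].round(3),"q",s["qpos"].round(2),"F",s["force"].round(1),"w",s["grip_width"].round(4),"t",s["clock"])
E
python3 - <<'E'
from h import *
print("rim",cast("side",(317,167),.065),cast("scene",(420.7,283.5),.065))
print("yellow tip",cast("side",(267,151.5),.046),cast("scene",(468,263),.046), "yellow bowl",cast("side",(217,140),.055))
u=np.array([-np.cos(np.radians(3.6)),np.sin(np.radians(3.6))])
tip=np.array([.361,.393]); g=tip-u*.066
print(g); go([*g,.16],176.4)
E
```

```text
rim [[0.5173244  0.37477538 0.065     ]] [[0.51935901 0.37840202 0.065     ]]
yellow tip [[0.37310849 0.47300513 0.046     ]] [[0.37653427 0.47391018 0.046     ]] yellow bowl [[0.22219074 0.52001296 0.055     ]]
[0.42686976 0.38885583]Traceback (most recent call last):
  File "<stdin>", line 6, in <module>
  File "h.py", line 19, in go
    print("slide cm",(t*100).round(2),"turn z",round(-dy,2),"| pos",s["position"].round(4),"yaw",np.degrees(y).round(2),"rp",s["tool_rot"][:2].round(3),"q",s["qpos"].round(2),"F",s["force"].round(1),"w",s["grip_width"].round(4),"t",s["clock"])
                                                                                                                                                                                                           ^^^^^^^^^^^^^^^^^^^^^
AttributeError: 'float' object has no attribute 'round'
```

```bash
sed -i 's/s\["grip_width"\].round(4)/round(float(s["grip_width"]),4)/' h.py
python3 - <<'E'
from h import *
go([.4267,.3863,.14],174.2)
E
```

```text
slide cm [-26.69 -11.48   9.08] turn z -14.42 | pos [0.2159 0.5862 0.2308] yaw 159.78 rp [-3.141  0.   ] q [-1.29  0.52 -0.04  1.6   0.02  1.02 -0.11] F [ 0.1 -0.2  0.2] w 0.0857 t 0.1
```

Call:
{"fn": "arm_command", "kwargs": {"gripper": [6, 6, 6, 6, 6], "slide": [[-5.3, -2.3, 1.8], [-10.7, -4.6, 3.6], [-16, -6.9, 5.4], [-21.4, -9.2, 7.2], [-26.7, -11.5, 9.1]], "turn": [[0, 0, -3], [0, 0, -6], [0, 0, -9], [0, 0, -12], [0, 0, -14.4]]}}

```text
clock: 0.72
position: [0.4279, 0.3848, 0.1397]
tool_rot: [3.142, 0.0, 3.042]
force: [1.6, 0.8, -1.4]
grip_width: 0.0598
```

Run:
```python
from h import *
go([.4267,.3863,.037],174.2)
m=vision.camera_model("wrist"); im=vision.grab_frame("wrist")
for P,c in (([.4267,.3863,.056],(0,0,255)),([.361,.393,.056],(0,255,0)),([.5185,.377,.065],(255,0,0))):
    p=proj(m,P)[0]; print(p); cv2.circle(im,tuple(int(v) for v in p),4,c,-1)
cv2.imwrite("pics/w1.png",im)
```

```text
slide cm [ 0.14  0.13 10.27] turn z 0.08 | pos [0.4279 0.3848 0.1397] yaw 174.28 rp [3.142 0.   ] q [-0.78  0.56 -0.07  1.81  0.05  0.77  0.59] F [ 1.6  0.8 -1.4] w 0.0598 t 0.725
[325.76359295 246.57240006]
[326.18972123 133.79728623]
[325.41885746 383.85910651]
```

View pics/w1.png

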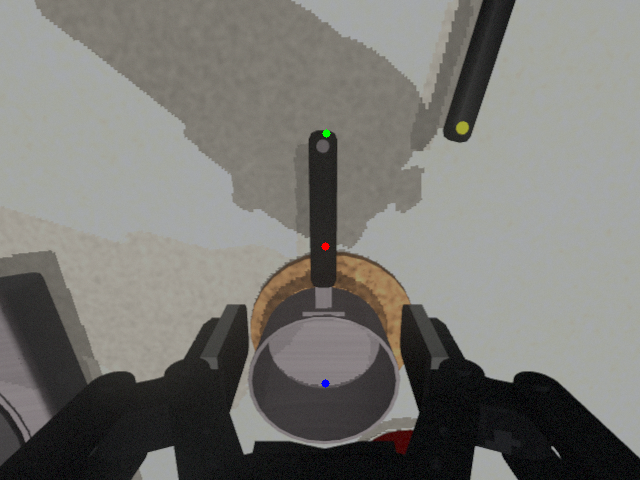

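The wrist view confirms it: handle axis at column 323, end at row 131, bowl at (325,380), with predictions within 2-3 px (under 2 mm). I'll descend and grip.

Call:
{"fn": "arm_command", "kwargs": {"gripper": [6, 6, 6, 1, 1], "slide": [[0.1, 0, 4.5], [0.1, 0, 8.5], [0.1, 0, 10.3], [0.1, 0, 10.3], [0.1, 0, 10.3]], "turn": [[0, 0, 0], [0, 0, 0], [0, 0, 0], [0, 0, 0], [0, 0, 0]], "force": 80}}

```text
clock: 1.4
position: [0.4263, 0.387, 0.0386]
tool_rot: [3.14, 0.001, 3.04]
force: [-0.2, 0.9, 0.1]
grip_width: 0.0247
```

Call:
{"fn": "arm_command", "kwargs": {"gripper": [0.5, 0.5, 0.5, 0.5], "slide": [[0, 0, 0], [0, 0, 0], [0, 0, 0], [0, 0, 0]], "turn": [[0, 0, 0], [0, 0, 0], [0, 0, 0], [0, 0, 0]], "force": 80}}

```text
clock: 1.9
position: [0.4261, 0.3869, 0.0384]
tool_rot: [3.14, 0.001, 3.04]
force: [-1.4, -0.3, 8.1]
grip_width: 0.014
```

Run:
```python
from h import *
go([.4267,.3863,.037],174.2)
```

```text
slide cm [-0.06 -0.06  0.14] turn z -0.01 | pos [0.4261 0.3869 0.0384] yaw 174.19 rp [3.14e+00 1.00e-03] q [-0.8   0.71 -0.06  1.86  0.07  0.57  0.56] F [-1.4 -0.3  8.1] w 0.014 t 1.9
```

Call:
{"fn": "arm_command", "kwargs": {"gripper": [0.5, 0.5, 0.5, 0.5, 0.5], "slide": [[0, 0, -1], [0, 0, -4], [0, 0, -8], [0, 0, -12], [0, 0, -13]], "turn": [[0, 0, 0], [0, 0, 0], [0, 0, 0], [0, 0, 0], [0, 0, 0]]}}

```text
clock: 2.52
position: [0.4265, 0.387, 0.1703]
tool_rot: [3.139, 0.002, 3.04]
force: [0.3, 0.7, -3.4]
grip_width: 0.0145
```

Run:
```python
from h import *
im=[vision.grab_frame(n) for n in ("side","wrist")]
cv2.imwrite("pics/l1.png",np.hstack([cv2.resize(im[0][60:260,200:400],(400,400)),cv2.resize(im[1],(400,300))]) if 0 else np.vstack([cv2.resize(im[0][60:240,200:400],(400,300)),cv2.resize(im[1],(400,300))]))
go([.465,-.12,.17],183.6)
```

```text
slide cm [ -9.02 -50.    -0.17] turn z -9.42 | pos [0.426  0.3865 0.1683] yaw 174.18 rp [3.14e+00 1.00e-03] q [-0.79  0.52 -0.07  1.79  0.05  0.83  0.59] F [ 0.5  0.2 -3.5] w 0.0145 t 2.625
```

View pics/l1.png

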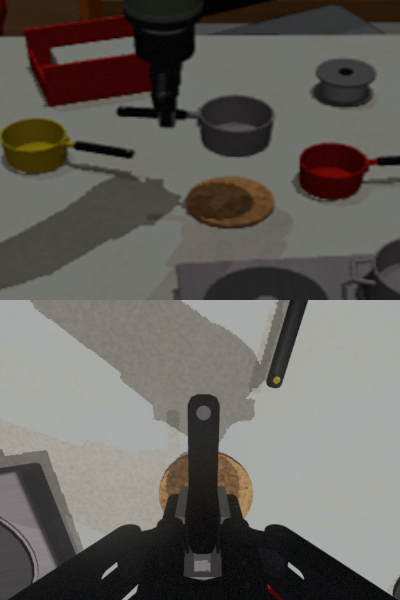

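The pan is lifted and close to level, with the mat empty below it. I'll carry it across.

Call:
{"fn": "arm_command", "kwargs": {"gripper": [0.5, 0.5, 0.5, 0.5, 0.5], "slide": [[-0.5, -3, 0], [-1.4, -8, 0], [-2.5, -14, 0], [-3.6, -20, 0], [-4.5, -25, 0]], "turn": [[0, 0, -1], [0, 0, -2], [0, 0, -3], [0, 0, -4], [0, 0, -5]]}}

```text
clock: 3.25
position: [0.4443, 0.1305, 0.1662]
tool_rot: [-3.14, -0.002, 3.127]
force: [1.1, -0.1, -2.4]
grip_width: 0.0148
```

Run:
```python
from h import *
go([.4635,-.1203,.17],183.6)
```

```text
slide cm [ -2.28 -25.05  -0.38] turn z -4.43 | pos [0.4443 0.1305 0.1662] yaw 179.17 rp [-3.14e+00 -2.00e-03] q [-0.36  0.36 -0.07  2.07  0.04  0.71  1.1 ] F [ 1.1 -0.1 -2.4] w 0.0148 t 3.25
```

Call:
{"fn": "arm_command", "kwargs": {"gripper": [0.5, 0.5, 0.5, 0.5, 0.5], "slide": [[-0.5, -5.5, 0], [-1, -11, 0], [-1.5, -17, 0], [-2, -22, 0], [-2.3, -25, 0]], "turn": [[0, 0, -1], [0, 0, -2], [0, 0, -3], [0, 0, -4], [0, 0, -4.4]]}}

```text
clock: 3.88
position: [0.4636, -0.1197, 0.1661]
tool_rot: [-3.142, -0.002, -3.081]
force: [0.2, 0.6, -3.0]
grip_width: 0.0147
```

Call:
{"fn": "arm_command", "kwargs": {"gripper": [0.5, 0.5], "slide": [[0, 0, 1], [0, 0, 2]], "turn": [[0, 0, 0], [0, 0, 0]]}}

```text
clock: 4.12
position: [0.464, -0.1165, 0.1459]
tool_rot: [3.141, -0.002, -3.079]
force: [0.6, 0.0, -3.1]
grip_width: 0.0146
```

Run:
```python
from h import *
im=[vision.grab_frame(n) for n in ("side","scene")]
cv2.imwrite("pics/p1.png",cv2.convertScaleAbs(np.hstack([cv2.resize(im[0][220:370,240:440],(400,300)),cv2.resize(im[1][170:290,200:360],(400,300))]),alpha=1.4))
cv2.imwrite("pics/side1.png",im[0]);cv2.imwrite("pics/scene1.png",im[1])
go([.4635,-.1203,.0944],183.6)
```

```text
slide cm [ 0.05 -0.43  5.13] turn z 0.07 | pos [ 0.4637 -0.116   0.1457] yaw -176.33 rp [ 3.141e+00 -3.000e-03] q [ 0.14  0.42 -0.03  2.06  0.02  0.67  1.74] F [-0.2  0.1 -3.4] w 0.0145 t 4.225
```

View pics/p1.png

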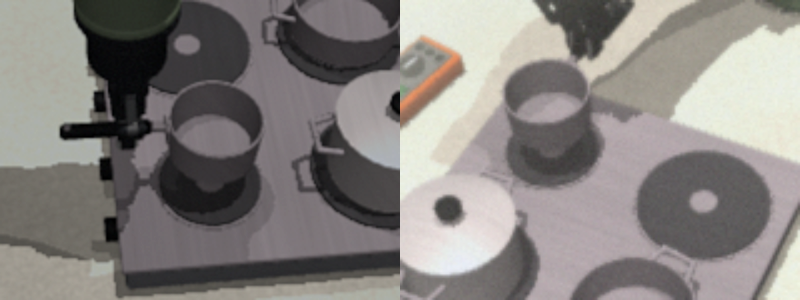

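Run:
```python
from h import *
print(cast("side",(348,276.5),.172),cast("scene",(259.2,206.2),.172))
print("expected", np.array([.4637,-.116])+.0927*np.array([np.cos(np.radians(3.6)),np.sin(np.radians(3.6))]))
```

```text
[[ 0.55597736 -0.10614979  0.172     ]] [[ 0.55630804 -0.10442556  0.172     ]]
expected [ 0.55621708 -0.11017932]
```

Call:
{"fn": "arm_command", "kwargs": {"gripper": [0.5, 0.5, 0.5, 0.5, 0.5], "slide": [[0, -0.3, 1.5], [0, -0.6, 3], [0, -0.6, 4], [0, -0.6, 4.5], [0, -0.6, 4.6]], "turn": [[0, 0, 0], [0, 0, 0], [0, 0, 0], [0, 0, 0], [0, 0, 0]]}}

```text
clock: 4.85
position: [0.465, -0.1231, 0.1011]
tool_rot: [3.142, -0.0, -3.079]
force: [-0.4, -0.8, -2.5]
grip_width: 0.0143
```

Call:
{"fn": "arm_command", "kwargs": {"gripper": [0.5, 0.5, 0.5], "slide": [[0, 0, 0.1], [0, 0, 0.2], [0, 0, 0.3]], "turn": [[0, 0, 0], [0, 0, 0], [0, 0, 0]]}}

```text
clock: 5.22
position: [0.4651, -0.1232, 0.0984]
tool_rot: [-3.141, 0.0, -3.079]
force: [0.6, -0.4, -2.2]
grip_width: 0.0142
```

Call:
{"fn": "arm_command", "kwargs": {"gripper": [0.5, 0.5], "slide": [[0, 0, 0.1], [0, 0, 0.2]], "turn": [[0, 0, 0], [0, 0, 0]]}}

```text
clock: 5.48
position: [0.4651, -0.1232, 0.0963]
tool_rot: [-3.142, 0.0, -3.079]
force: [-0.6, -0.4, -2.2]
grip_width: 0.0141
```

Call:
{"fn": "arm_command", "kwargs": {"gripper": [0.5, 0.5], "slide": [[0, 0, 0.1], [0, 0, 0.1]], "turn": [[0, 0, 0], [0, 0, 0]]}}

```text
clock: 5.72
position: [0.465, -0.1232, 0.0953]
tool_rot: [-3.142, -0.0, -3.079]
force: [0.1, 0.6, -1.1]
grip_width: 0.015
```

Call:
{"fn": "arm_command", "kwargs": {"gripper": [0.5, 0.5], "slide": [[0, 0, 0.1], [0, 0, 0.1]], "turn": [[0, 0, 0], [0, 0, 0]]}}

```text
clock: 5.98
position: [0.4648, -0.1232, 0.0946]
tool_rot: [-3.142, -0.0, -3.079]
force: [-5.3, 0.6, 10.2]
grip_width: 0.0144
```

Run:
```python
from h import *
im=[vision.grab_frame(n) for n in ("side","scene")]
cv2.imwrite("pics/p2.png",cv2.convertScaleAbs(np.hstack([cv2.resize(im[0][240:360,260:420],(400,300)),cv2.resize(im[1][170:290,200:360],(400,300))]),alpha=1.5))
go([.4635,-.1203,.0944],183.6)
```

```text
slide cm [0.12 0.3  0.02] turn z -0.03 | pos [ 0.4649 -0.1232  0.0946] yaw -176.43 rp [-3.141 -0.   ] q [ 0.16  0.51 -0.03  2.08  0.02  0.55  1.75] F [-5.2 -0.4  9.7] w 0.0144 t 6.075
```

View pics/p2.png

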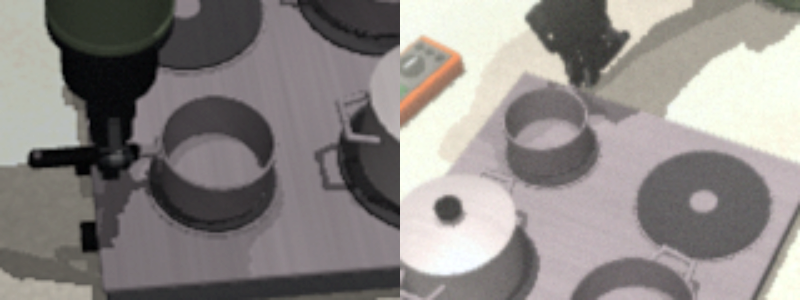

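The pan is on the plate at 10 N (side rim centre about (347,296)). Releasing.

Call:
{"fn": "arm_command", "kwargs": {"gripper": [3, 3, 3, 3, 3], "slide": [[0, 0, 0], [0, 0, 0], [0, 0, 0], [0, 0, 0], [0, 0, 0]], "turn": [[0, 0, 0], [0, 0, 0], [0, 0, 0], [0, 0, 0], [0, 0, 0]]}}

```text
clock: 6.7
position: [0.4651, -0.1231, 0.0943]
tool_rot: [-3.142, 0.0, -3.079]
force: [-0.3, 0.3, 0.1]
grip_width: 0.0303
```

Run:
```python
from h import *
print(cast("side",(346.8,296.4),.121),cast("scene",(258.4,217),.121))
m=vision.camera_model("wrist"); im=vision.grab_frame("wrist"); s=vision.grab_frame("side")
go([.4635,-.1203,.0944],183.6)
# handle dark mask in side for tip
cv2.imwrite("pics/p3.png",np.hstack([cv2.resize(im,(400,300)),cv2.convertScaleAbs(cv2.resize(s[240:360,260:420],(400,300)),alpha=1.8)]))
print(proj("side",[.556,-.1145,.121]),proj("scene",[.556,-.1145,.121]))
```

```text
[[ 0.55586611 -0.11897574  0.121     ]] [[ 0.55563319 -0.11422961  0.121     ]]
slide cm [ 0.14  0.29 -0.01] turn z -0.01 | pos [ 0.4651 -0.1231  0.0943] yaw -176.41 rp [-3.142  0.   ] q [ 0.16  0.51 -0.03  2.08  0.02  0.55  1.75] F [-0.   0.2 -0.6] w 0.03 t 6.8
[[346.68141468 294.6736581 ]] [[258.2537952  217.05143418]]
```

View pics/p3.png

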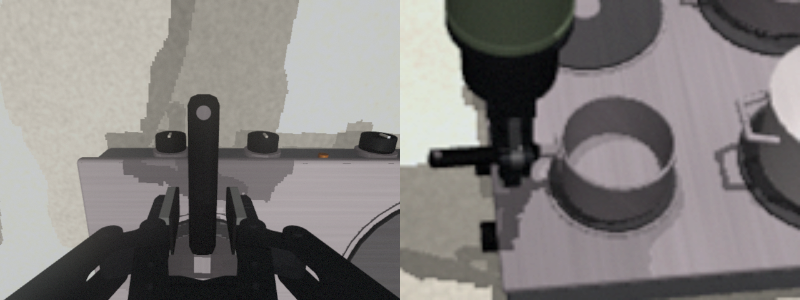

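Pan is on the plate within about 4 mm, the handle points out over the knob edge, and the pads are clear on both sides, so step 1 is met. Regripping lightly.

Call:
{"fn": "arm_command", "kwargs": {"gripper": [1, 1, 1, 1, 1], "slide": [[0, 0, 0], [0, 0, 0], [0, 0, 0], [0, 0, 0], [0, 0, 0]], "turn": [[0, 0, 0], [0, 0, 0], [0, 0, 0], [0, 0, 0], [0, 0, 0]], "force": 30}}

```text
clock: 7.42
position: [0.4651, -0.1232, 0.0943]
tool_rot: [-3.141, 0.0, -3.079]
force: [-0.8, -0.5, 2.5]
grip_width: 0.0151
```

Call:
{"fn": "arm_command", "kwargs": {"gripper": [1, 1, 1, 1, 1], "slide": [[-0.1, 1.25, 0], [-0.3, 2.5, 0], [-0.75, 3.7, 0], [-1.35, 4.8, 0], [-2.05, 5.85, 0]], "turn": [[0, 0, 8], [0, 0, 16], [0, 0, 24], [0, 0, 32], [0, 0, 40]]}}

```text
clock: 8.05
position: [0.4815, -0.0633, 0.0943]
tool_rot: [-3.141, -0.001, 2.501]
force: [-1.4, -2.0, 3.3]
grip_width: 0.0155
```

Run:
```python
from h import *
im=[vision.grab_frame(n) for n in ("side","scene")]
cv2.imwrite("pics/s1.png",cv2.convertScaleAbs(np.hstack([cv2.resize(im[0][240:360,260:420],(400,300)),cv2.resize(im[1][170:290,200:360],(400,300))]),alpha=1.5))
a=np.radians(143.6); go([.5557+.0908*np.cos(a),-.1165+.0908*np.sin(a),.0943],143.6)
```

```text
slide cm [-0.04  0.01 -0.01] turn z -0.05 | pos [ 0.4822 -0.0625  0.0942] yaw 143.55 rp [-3.142 -0.   ] q [-0.13  0.53  0.17  2.08 -0.17  0.55  1.1 ] F [0.4 1.1 4.8] w 0.0158 t 8.15
```

View pics/s1.png

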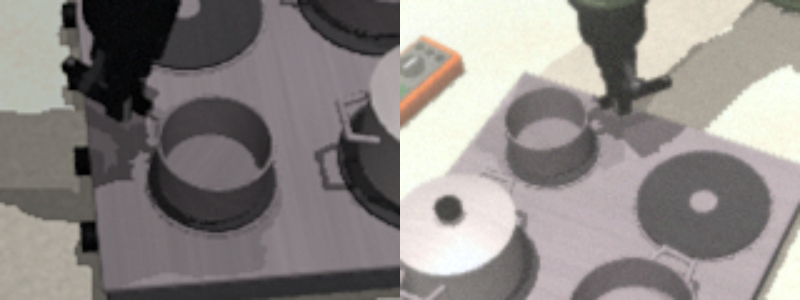

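The handle has swung about 40°. The bowl hasn't moved on its plate (rim centre at crop ≈(216,142), same as before). Continuing.

Call:
{"fn": "arm_command", "kwargs": {"gripper": [1, 1, 1, 1, 1], "slide": [[-0.1, 1.25, 0], [-0.35, 2.5, 0], [-0.8, 3.7, 0], [-1.4, 4.8, 0], [-2.1, 5.85, 0]], "turn": [[0, 0, 8], [0, 0, 16], [0, 0, 24], [0, 0, 32], [0, 0, 40]]}}

```text
clock: 8.78
position: [0.533, -0.0291, 0.0942]
tool_rot: [-3.14, -0.0, 1.807]
force: [-3.9, -0.9, 3.8]
grip_width: 0.0155
```

Run:
```python
from h import *
a=np.radians(103.6); go([.5557+.0908*np.cos(a),-.1165+.0908*np.sin(a),.0943],103.6)
```

```text
slide cm [ 0.05  0.15 -0.01] turn z -0.07 | pos [ 0.533  -0.0291  0.0942] yaw 103.53 rp [-3.14 -0.  ] q [-0.33  0.61  0.37  1.96 -0.36  0.63  0.52] F [-3.9 -0.9  3.8] w 0.0155 t 8.775
```

Call:
{"fn": "arm_command", "kwargs": {"gripper": [1, 1, 1, 1, 1], "slide": [[-0.1, 1.3, 0], [-0.35, 2.5, 0], [-0.8, 3.7, 0], [-1.4, 4.8, 0], [-2.1, 5.85, 0]], "turn": [[0, 0, 8], [0, 0, 16], [0, 0, 24], [0, 0, 32], [0, 0, 40]]}}

```text
clock: 9.4
position: [0.595, -0.0356, 0.0941]
tool_rot: [-3.14, -0.0, 1.109]
force: [-2.5, 2.4, 5.0]
grip_width: 0.0156
```

Run:
```python
from h import *
im=[vision.grab_frame(n) for n in ("side","scene")]
cv2.imwrite("pics/s2.png",cv2.convertScaleAbs(np.hstack([cv2.resize(im[0][210:360,260:460],(400,300)),cv2.resize(im[1][180:330,180:380],(400,300))]),alpha=1.5))
a=np.radians(53.6); go([.5557+.0908*np.cos(a),-.1165+.0908*np.sin(a),.0943],53.6)
```

```text
slide cm [-0.04  1.58 -0.02] turn z 10.02 | pos [ 0.5956 -0.036   0.0941] yaw 63.62 rp [-3.141  0.   ] q [-0.41  0.74  0.57  1.81 -0.55  0.76 -0.02] F [-0.1  2.3  6.4] w 0.0154 t 9.5
```

View pics/s2.png

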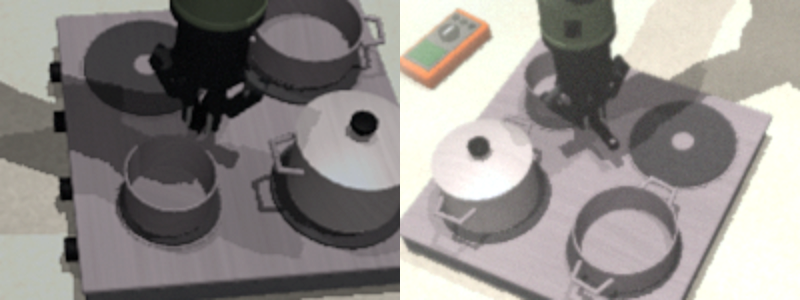

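Bowl still on its plate (side rim centre ≈(346,296)); handle end at scene ≈(286,251), clear of the pots. I'll turn the last 9° and release.

Call:
{"fn": "arm_command", "kwargs": {"gripper": [1, 1, 1], "slide": [[0, 0.8, 0], [-0.1, 1.45, 0], [-0.1, 1.45, 0]], "turn": [[0, 0, 5], [0, 0, 9], [0, 0, 9]]}}

```text
clock: 9.88
position: [0.6075, -0.0432, 0.0941]
tool_rot: [-3.141, 0.0, 0.957]
force: [-0.8, 1.5, 5.2]
grip_width: 0.0151
```

Call:
{"fn": "arm_command", "kwargs": {"gripper": [2.8, 2.8, 2.8, 2.8, 2.8], "slide": [[0, 0, 0], [0, 0, 0], [0, 0, 0], [0, 0, 0], [0, 0, 0]], "turn": [[0, 0, 0], [0, 0, 0], [0, 0, 0], [0, 0, 0], [0, 0, 0]]}}

```text
clock: 10.5
position: [0.6078, -0.0429, 0.0943]
tool_rot: [3.142, 0.0, 0.953]
force: [-0.7, 0.4, 0.0]
grip_width: 0.0279
```

Call:
{"fn": "arm_command", "kwargs": {"gripper": [2.8, 2.8, 2.8, 2.8, 2.8], "slide": [[0, 0, -1], [0, 0, -3], [0, 0, -7], [0, 0, -12], [0, 0, -17]], "turn": [[0, 0, 0], [0, 0, 0], [0, 0, 0], [0, 0, 0], [0, 0, 0]]}}

```text
clock: 11.12
position: [0.6075, -0.0432, 0.2674]
tool_rot: [3.141, -0.0, 0.952]
force: [0.4, 0.8, -0.1]
grip_width: 0.0281
```

Run:
```python
from h import *
go([.4,-.0,.3],54.6)
```

```text
slide cm [ -8.52 -19.41  -3.26] turn z -0.04 | pos [ 0.6075 -0.0432  0.2674] yaw 54.56 rp [ 3.141 -0.   ] q [-0.52  0.57  0.76  1.63 -0.43  1.11 -0.26] F [ 0.4  0.8 -0.1] w 0.0281 t 11.125
```

Call:
{"fn": "arm_command", "kwargs": {"gripper": [2.8, 2.8, 2.8, 2.8, 2.8], "slide": [[-2, -4, -1], [-4, -8, -2], [-5, -12, -3], [-7, -16, -3], [-8, -19, -3]], "turn": [[0, 0, 0], [0, 0, 0], [0, 0, 0], [0, 0, 0], [0, 0, 0]]}}

```text
clock: 11.75
position: [0.405, 0.0017, 0.2949]
tool_rot: [-3.141, -0.001, 0.952]
force: [0.7, -1.0, 0.2]
grip_width: 0.0281
```

Run:
```python
from h import *
im=[vision.grab_frame(n) for n in ("side","scene")]
for n,i in zip(("side","scene"),im):
    d=cv2.absdiff(cv2.medianBlur(i,3),cv2.medianBlur(cv2.imread(f"pics/{n}0.png"),3)).max(2)
    cv2.imwrite(f"pics/{n}9.png",i)
    print(n,"mid",proj(n,[.645,-.009,.112]),"rim exp",proj(n,[.556,-.1145,.121]))
    b=dict(side=[("deep",(395,255,475,320)),("meter",(285,405,385,465))],scene=[("deep",(190,235,255,300)),("low",(260,270,320,335)),("meter",(175,180,230,225))])[n]
    for k,(x0,y0,x1,y1) in b: print(k,"frac changed",(d[y0:y1,x0:x1]>25).mean().round(3))
cv2.imwrite("pics/f.png",cv2.convertScaleAbs(np.hstack([cv2.resize(im[0][210:360,260:460],(400,300)),cv2.resize(im[1][180:330,180:380],(400,300))]),alpha=1.5))
```

```text
side mid [[381.5674383  258.46431365]] rim exp [[346.68141468 294.6736581 ]]
deep frac changed 0.0
meter frac changed 0.0
scene mid [[273.54312111 253.6626617 ]] rim exp [[258.2537952  217.05143418]]
deep frac changed 0.0
low frac changed 0.0
meter frac changed 0.0
```

View pics/f.png

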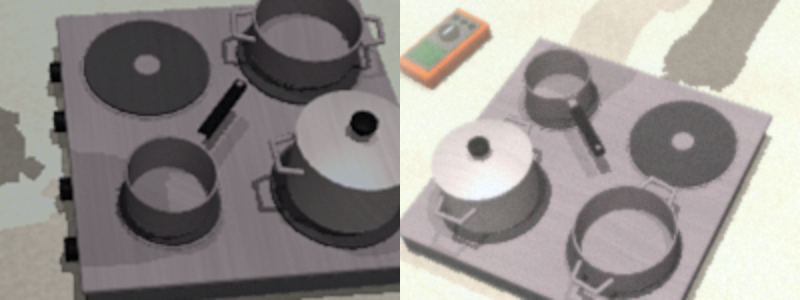

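The final view shows the bowl on the small plate (side rim centre ≈(346,297), target (347,295)). The handle end is at side (380,252) / scene (280,256), close to the hotplate middle at (382,258) / (274,254). Pots and multimeter are unchanged.

Run:
```python
from h import *
print("tip",cast("side",(380.5,252),.112),cast("scene",(280,256),.112))
from workcell import job_done
print(job_done())
```

```text
tip [[0.64511552 0.01045618 0.112     ]] [[0.64376809 0.01090765 0.112     ]]
the job is handed in; nothing more can be done
None
```

I finished the task and handed it in at about 12 s of robot time, well inside the 64 s limit; `job_done()` gives no verdict.

**What I did:** I took the grey steel pan from the cork mat and set it on the small front plate with its handle out over the knob edge. The downward force was about 10 N, and then I let go. I regripped the handle lightly and swung it about 129° past the large plate in three arcs plus a short last turn. Then I let go and drew the arm clear.

**Last checks:**
- **Pan:** it stands on the small plate, about 5 mm or less from the plate's centre by rim pixels.
- **Handle end:** both cameras put it about 20 mm from the middle of the hotplate (55 mm allowed).
- **Pots and multimeter:** comparing with the first pictures showed no changed pixels. The low pot was compared numerically only in the scene view.
- **Arm:** it touches nothing.

No check failed. The only disagreement was about 5 mm between the two cameras on the pan's position just before I first let go, well within the 20 mm limit.

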